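# Cock the sprung hold-down, seat the datum plate, trip the arm onto it

## Robot

A 6-joint arm with a two-finger parallel gripper is mounted at the origin on the work surface. World frame = base frame: x ahead of the robot, y to its left, z up, the work surface at z = 0. Lengths are in mm, angles in rad, forces in N, time in s.
With the tool pointing down it reaches from about 350 to 975 mm from the base axis. Payload 7.1 kg.
Tool frame: the origin (TCP) lies at the very end of the fingers, on their centre line; the grasp point (between the pads) lies 19 mm behind it; z points along the fingers, y is the line along which they close (so a half turn about z gives the same grasp; the last joint's range is limited). The gripper opens to 88 mm and grips with 3 to 60 N. Pads are 20 mm wide; open, the fingers measure 115 mm over their backs; the gripper's body (75 mm by 178 mm) begins 61 mm behind the grasp point.
Start: joints at [-1.261, 0.423, 1.63, -0, 1.089, -0.019], TCP at [201.834, -591.496, 189.875] pointing down, gripper open.
Joint ranges: [-3, 3], [-0.9, 2.11], [0.09, 2.58], [-1.31, 4.45], [0.11, 2.69], [-2.54, 2.54]. Speed limits (rad/s): [2.39, 2.39, 3.01, 3.14, 3.14, 3.14].

## Interface

Orientations are given as a rotation vector (axis times angle).
In Python, from workcell import get_obs, get_image, job, models gives the robot as it stands.
- The arm moves only by the tool jog_arm, never from a script. Its argument "increments" is one flat list of numbers, 7 for each row, row after row: the turn, a rotation vector about the tool's x, y, z in degrees, then the shift along the tool's x, y, z in mm, then the opening in per cent of the stroke, from 0 (shut) to 100 (fully open). A call has 1 to 12 rows; each row shifts and turns the commanded pose from where the row before left it, along the tool's axes as they then stand; what a row does not reach is not made up. A row lasts 1/8 s, in which the tool goes at most 62.5 mm and 10.7 degrees, less where a joint would pass 70% of its speed; a pose out of reach is approached as far as the arm can. A call is refused whole if a number of a shift passes 62.5 or a number of a turn 10.7, either way. A call with a gripper value outside its range is refused whole. The fingers move at their own pace and stop on an object; the grip force is fixed at half the most. Time passes only in rows, so rows that do not move let the fingers close. It gives the time, the measured TCP pose, the force, the opening and the grip force at its end, in the units of the state.
- get_obs(): the state, without advancing time (a new reading comes with each control period).
- get_image(name): name is "scene" or "top" or "wrist"; returns a dict with "pixels" (384x512x3 uint8, blue, green, red), "depth" (384x512 float32, mm along the optical axis (not along the pixel's ray), 0 where there is no reading), "fx", "fy", "cx", "cy" (pixels), "k1" (the pictures are not rectified: a ray, as slopes to the right and down, at radius r is drawn at 1 + k1 r^2 times it, then the intrinsics apply), "cam_to_world" (4x4, takes a point from camera to world coordinates); the wrist camera has in their place "tool_from_camera" (4x4, takes a point from camera to tool coordinates, whose origin is the TCP and whose axes are the flange's). Camera axes: x right, y up, looking along -z (the intrinsics and any distortion apply to the point x, -y, -z); pixel columns grow to the right and rows downward; lengths in mm; the calibration is good to about 2 mm. A picture is of the moment at which its call begins: read the wrist's pose just before it.
- job.close_job(): hands the job in; it is judged then, once.
Trained networks look in the newest picture that a camera, given by its name, has taken for a name from the list of things; names that differ only in an ending like _2 or _b are one class to them, and where a whole thing is asked for, a point or a joint stands for the part that bears it (a point fixed in the world has none). Each returns a list of dicts, best first, with "p" (0 to 1); they miss things now and then, are a little off and sometimes report something else, mostly with a low value. They report only what shows in the picture. A call takes as long as a camera call. They do not tell look-alikes from the thing itself.
- models.look_for(target, camera): "centre" ([x, y, z] in mm, in world coordinates, good to about 4 mm: the middle of the surface that is visible of it).
- models.regions_of(target, camera): "region" (384x512 bool, what is visible of it).
The state is a dict: "t": time; "qpos": joint angles; "qvel": joint speeds; "joint_torque": joint torques, N m; "ee_pos": TCP position; "orientation": TCP orientation; "ft_force": force on the tool from outside, world axes, zero at the start; "moment": the same for the moment, N m; "width": finger opening in mm; "grasp_force": force on a finger pad.
Only numpy, scipy, OpenCV 4.12 (cv2) and the standard library are available. Lean on these libraries where they do the work, as an engineer would, in place of code of your own. Each camera call takes 0.05 s, during which the arm holds its last target. There are 200 camera calls.

## Task

Swing the fixture's sprung hold-down arm back until its sear catches and let go of it. Then lay the tongued datum plate gently on the three balls, tongue towards the arm's hinge, so that its grooves sit on them, and let go. Last, press the trigger so that the arm springs shut and clamps the plate fully home, leaving everything else on the table where it lies.

Things in the scene. Friction and masses are not known exactly. Their poses are not given: they have to be found in the camera images.
- fixture: Fixed hold-down fixture. Origin on the table under the middle of its three balls; x points from the balls to the arm's hinge, y to its left (trigger side), z up. Grey base plate 226 x 90, 15 high. On it three 8 mm posts carry 10 mm steel balls, centres 40 above the table at x,y = (40,0), (-20,16), (-20,-16). Beside them (in y) nothing stands above the base plate.
- pivot (a point): Hinge axis of the arm, along the fixture's y, at (90, 0, 75) in the fixture, between two cheeks 50 wide overall and 90 high. The arm (20 wide, 12 high) reaches 145 from here to its cross bar; under it, 90 from here, a slippery plastic pad presses on the middle of the plate.
- hold_down (a joint): Arm angle: 0 level, pointing along fixture -x over the balls; grows as the cross-bar end swings up and back over the hinge (1.57 upright). A damped spring pulls it shut, 4 to 8 N at the bar. Empty it rests at -0.12, barring the balls; on a seated plate, at 0. Swung past 1.85 (stop 1.98) its roller drops behind the sear and, let go, it stays cocked at 1.77; let go sooner it swings shut.
- cross_bar (a point): Middle of the arm's black cross bar (handle), 145 from the hinge at the arm's free end: a straight bar 110 long, 18 in diameter, along the fixture's y, sticking out 50 to each side of the arm's 10 mm end rod (29 long, then the arm). Either half can be pinched from above across its thickness (fingers closing along fixture x); it is a sleeve that turns freely on its rod, so it swings on in the fingers. Axes turn with the arm.
- trigger (a joint): Angle of the trigger lever, whose sear holds the cocked arm: 0 at rest (up), grows as its press pad is pushed down, stop at 0.20 (about 12 mm at the pad). Some 6 to 11 N, about 4 to 7 mm down, frees the cocked arm; a light spring lifts it again.
- trigger_pad (a point): Middle of the top of the trigger's press pad: ribbed steel, 34 x 34, facing up, 55 above the table, beside the hinge and 85 to its left (fixture +y), free all round. Pressed straight down.
- plate: Loose dark steel datum plate, 0.32 kg, 10 thick: a body 56 long (x -34 to 22), 60 wide with a tongue 26 wide, 36 long (x 22 to 58). Origin at mid-height of this slab, over the middle of its grooves; x along the tongue, z up. Three V-grooved feet stand 5.7 below the slab (on the table the origin is 10.7 high), one under the tongue. Pinch the 60 wide sides from above.
- nest (a point): Point fixed in the fixture, 51.3 above the table over the middle of the three balls: here lies the plate's origin when it is fully seated, tongue and x along the fixture's x, one groove on each ball. The grooves draw the plate in from up to about 2.5 mm off. Axes as the fixture's.
- tab: Bystander, to be left alone: grey ceramic backing tab, a plain 50 x 36 x 9 rectangle. Origin on its underside.
- nut: Bystander, to be left alone: brass hexagon nut, 24 across, 13 high. Origin on its underside.
- pin: Bystander, to be left alone: steel hitch pin with a wire loop, about 145 long, lying. Origin on its underside.
- bracket: Bystander, to be left alone: red L-shaped lamp bracket, 80 x 60 foot, 64 high. Origin on its underside.
- handle: Bystander, to be left alone: stainless U-shaped grab handle, 176 long, lying flat. Origin on its underside.
- wrench: Bystander, to be left alone: steel wrench, lying. Origin on its underside.
There are look-alikes about, which are no part of the job. Of the things that look like the plate, the middle-sized one is meant.

How it is judged:
By the outcome, as a careful person would: the job done as asked, in the order asked, and still so for the second after the job is handed in, with the robot touching nothing.
It also fails if it takes over 66 s, if anything falls off the work surface, if the arm or the gripper's body presses on something with over 40 N, if the wrist force passes 120 N, or if a joint passes its speed limit or range.

## Working session

There is one attempt and no reset: what is moved stays moved. The work goes in short steps, Python scripts to look and compute and a tool call to move; the robot and the scene stay as the last step left them, time stands still between calls to the robot, and variables do not carry over. Pictures are saved under pics/ and viewed, at most 10 in all, crops included, and the job is handed in when it is done.

Besides the shell and the picture viewer there is one more tool, called after ">>>" in YAML: its name, and indented under it one key for each argument. jog_arm: Moves the arm, as the interface text tells. Its arguments: {"type":"object","properties":{"increments":{"type":"array"}},"required":["increments"]}

```bash
mkdir -p pics; ls
cat > h.py <<'E'
import numpy as np, cv2
from workcell import get_obs, get_image, job, models
from scipy.spatial.transform import Rotation as R
def T(o):
    M=np.eye(4);M[:3,:3]=R.from_rotvec(o["orientation"]).as_matrix();M[:3,3]=o["ee_pos"];return M
def grab(n):
    o=get_obs();im=get_image(n)
    im["M"]=np.array(im["cam_to_world"]) if "cam_to_world" in im else T(o)@np.array(im["tool_from_camera"])
    return im
def dirs(im,uv):
    uv=np.atleast_2d(np.float64(uv))
    d=np.stack([(uv[:,0]-im["cx"])/im["fx"],(uv[:,1]-im["cy"])/im["fy"]],1)
    s=d.copy()
    for _ in range(20): s=d/(1+im["k1"]*(s**2).sum(1,keepdims=True))
    return np.c_[s[:,0],-s[:,1],-np.ones(len(s))]
def px2w(im,uv,depth=None,z=None):
    d=dirs(im,uv);M=im["M"]
    if z is not None:
        w=d@M[:3,:3].T; return M[:3,3]+w*((z-M[2,3])/w[:,2:3])
    if depth is None:
        uv=np.atleast_2d(uv).astype(int); depth=im["depth"][uv[:,1],uv[:,0]]
    return (d*np.asarray(depth).reshape(-1,1))@M[:3,:3].T+M[:3,3]
def w2px(im,P):
    P=(np.atleast_2d(P)-im["M"][:3,3])@im["M"][:3,:3]
    s=np.c_[P[:,0],-P[:,1]]/-P[:,2:3]
    s=s*(1+im["k1"]*(s**2).sum(1,keepdims=True))
    return s*[im["fx"],im["fy"]]+[im["cx"],im["cy"]]
def cloud(im,mask):
    v,u=np.nonzero(mask&(im["depth"]>0)); return px2w(im,np.c_[u,v])
E
python3 - <<'E'
from h import *
o=get_obs();print(o)
ims=[]
for c in("scene","top"):
    im=grab(c);ims.append(im["pixels"]);print(c,im["M"].round(2).tolist(),im["fx"],im["k1"])
    for t in("plate","fixture","cross_bar","trigger_pad","pivot","tab","nut","pin","bracket","handle","wrench"):
        print(t,[(np.round(r["centre"]).tolist(),round(r["p"],2)) for r in models.look_for(t,c)])
cv2.imwrite("pics/a.png",ims[0]);cv2.imwrite("pics/b.png",cv2.resize(ims[1],(800,600)))
E
```

```text
pics
{'t': 0.0, 'qpos': array([-1.26103755e+00,  4.23827907e-01,  1.63068772e+00,  6.61721611e-06,
        1.08857953e+00, -1.89858571e-02]), 'qvel': array([-7.16130196e-07,  1.59546531e-03,  1.65540008e-04,  1.83908489e-03,
        2.33789536e-04, -4.78305774e-04]), 'joint_torque': array([-8.89050407e-04, -5.44627583e+01, -2.73666412e+01,  6.42711483e-02,
        2.28253176e-02, -1.28135807e-04]), 'ee_pos': array([ 201.63615646, -590.94693537,  189.11069953]), 'orientation': array([-3.09778127e+00, -5.13820504e-01,  3.32656307e-04]), 'ft_force': array([ 0.47486448,  0.60981991, -0.15867021]), 'moment': array([ 0.00871097, -0.00454062,  0.00133492]), 'grasp_force': 0.0, 'width': 87.77484798726623}
scene [[-0.43, -0.75, 0.51, 1235.22], [0.91, -0.36, 0.23, 254.52], [0.01, 0.56, 0.83, 1135.96], [0.0, 0.0, 0.0, 1.0]] 462.469661042226 0.03814742906823573
plate [([539.0, -250.0, 15.0], 0.96), ([728.0, -217.0, 22.0], 0.91), ([565.0, -349.0, 9.0], 0.56)]
fixture [([596.0, 188.0, 15.0], 0.7), ([506.0, 176.0, 70.0], 0.28)]
cross_bar [([504.0, 174.0, 70.0], 0.7)]
trigger_pad [([611.0, 259.0, 50
[... 432 characters left out ...]
0.02, 1.06], [0.02, 0.12, 0.99, 1702.17], [0.0, 0.0, 0.0, 1.0]] 481.6957662938805 -0.19018861971424278
plate [([533.0, -245.0, 12.0], 0.87), ([727.0, -225.0, 22.0], 0.87), ([562.0, -350.0, 13.0], 0.65), ([731.0, -48.0, 10.0], 0.65)]
fixture [([572.0, 176.0, 16.0], 0.63)]
cross_bar [([510.0, 175.0, 67.0], 0.79), ([568.0, 177.0, 15.0], 0.44)]
trigger_pad [([600.0, 261.0, 52.0], 0.58)]
pivot [([570.0, 178.0, 13.0], 0.61)]
tab []
nut [([638.0, 1.0, 14.0], 0.54)]
pin [([732.0, -44.0, 8.0], 0.63)]
bracket [([484.0, 438.0, 3.0], 0.95), ([569.0, 184.0, 15.0], 0.39)]
handle [([531.0, -494.0, 13.0], 0.73), ([572.0, 178.0, 12.0], 0.38)]
wrench [([572.0, 178.0, 15.0], 0.65), ([754.0, 274.0, 4.0], 0.55)]
```

View pics/a.png

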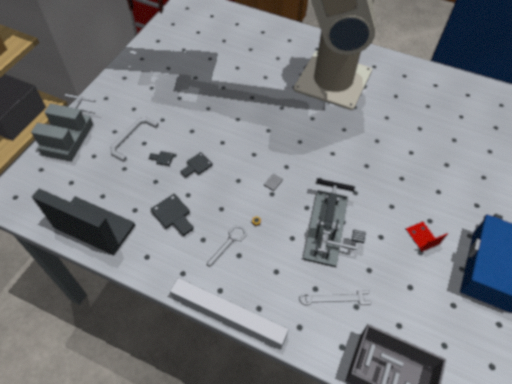

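View pics/b.png

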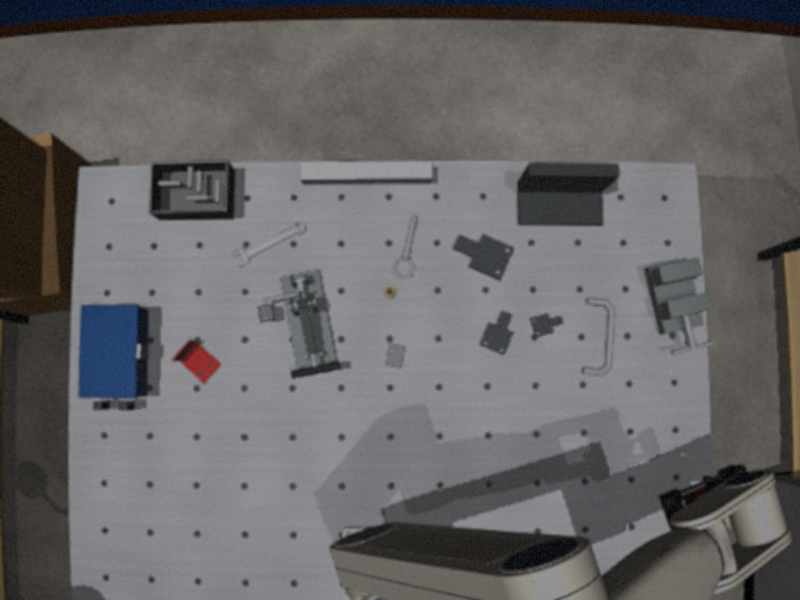

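The scene picture shows three tongued plates, at px (163,157), (197,165) and (172,212). The middle-sized one is at (197,165), about (535,-248) in the world. The fixture is at px (327,225), with its bar end towards the robot and the trigger on the +y side. The top picture confirms this: plate at (497,333), bar at (317,370), pad at (268,312). I'll fly past the plate first.

>>> jog_arm:
  increments: [0,0,0,40,-20,-10,100,0,0,0,40,-20,-10,100,0,0,0,40,-20,-10,100,0,0,0,40,-20,-10,100,0,0,0,40,-20,-10,100,0,0,0,40,-20,-10,100,0,0,0,40,-20,-10,100,0,0,0,40,-20,-10,100,0,0,0,40,-20,-10,100,0,0,0,20,-20,-10,100,0,0,0,0,0,0,100]

```text
t: 2.58
ee_pos: [498.0, -278.3, 290.6]
orientation: [3.098, 0.519, 0.002]
ft_force: [0.3, -0.7, -0.7]
width: 87.8
grasp_force: 0.0
```

Run:
```python
from h import *
im=grab("wrist");print(np.round(im["tool_from_camera"],3).tolist(),im["fx"],im["k1"]);print(get_obs()["ee_pos"])
cv2.imwrite("pics/c.png",im["pixels"]);np.savez("c.npz",**{k:v for k,v in im.items()})
r=models.regions_of("plate","wrist")
for i,x in enumerate(r):
    m=x["region"].astype(np.uint8);P=cloud(im,m>0)
    print(x["p"],m.sum(),cv2.boundingRect(m),np.median(P,0).round(1))
    np.save(f"m{i}.npy",m)
```

```text
[[-0.0, 0.965, 0.263, 72.136], [1.0, 0.0, 0.001, -0.202], [0.001, 0.263, -0.965, -194.783], [0.0, 0.0, 0.0, 1.0]] 303.86715126586836 -0.015838706110882325
[ 497.16660965 -279.17732699  290.060886  ]
0.97 1812 (238, 0, 77, 43) [ 693.4 -238.4   21.5]
0.94 1945 (214, 94, 59, 64) [ 535.7 -245.8   15.4]
0.7 769 (75, 85, 33, 38) [493.5 -13.4   9. ]
0.67 1080 (296, 120, 48, 32) [ 560.4 -350.6   11.7]
```

Run:
```python
from h import *
im=dict(np.load("c.npz"))
m=np.load("m1.npy");P=cloud(im,m>0)
print(np.percentile(P[:,2],[5,25,50,75,95]))
# contour on plane z=15.7
c=max(cv2.findContours(m,cv2.RETR_EXTERNAL,cv2.CHAIN_APPROX_NONE)[0],key=len)[:,0,:]
W=px2w(im,c,z=15.7);print(W[:,:2].min(0),W[:,:2].max(0))
np.save("platecont.npy",W)
img=cv2.resize(im["pixels"],(800,600));cv2.imwrite("pics/c.png",img)
# fit template (x,y,yaw) by area
from scipy.optimize import minimize
tpl=np.array([[-34,-30],[22,-30],[22,-13],[58,-13],[58,13],[22,13],[22,30],[-34,30]],float)
big=np.zeros((800,800),np.uint8);g=W[:,:2]-[535,-245]
cv2.fillPoly(big,[np.int32((g+100)*4)],1)
def cost(p):
    c,s=np.cos(p[2]),np.sin(p[2]);q=(tpl*p[3])@np.array([[c,s],[-s,c]])+p[:2]
    b=np.zeros_like(big);cv2.fillPoly(b,[np.int32((q+100)*4)],1);return float((b!=big).sum())
best=min((minimize(cost,[0,0,a,1.0],method="Nelder-Mead",options=dict(initial_simplex=[[0,0,a,1],[10,0,a,1],[0,10,a,1],[0,0,a+.3,1],[0,0,a,1.1]])) for a in np.arange(-3,3.2,.5)),key=lambda r:r.fun)
print(best.x,best.x[:2]+[535,-245],best.fun/big.sum())
```

```text
[13.66543343 14.77555291 15.39438253 16.00590943 16.87162886]
[ 491.06715244 -277.68154272] [ 589.86392361 -202.50057717]
[-1.91115006  3.0323189  -0.40254366  0.98637473] [ 533.08884994 -241.9676811 ] 0.03492223076468153
```

View pics/c.png

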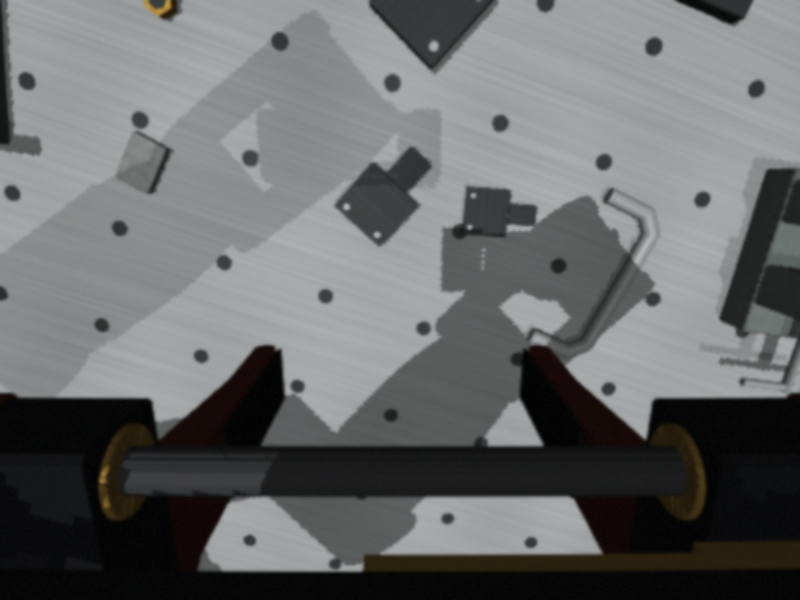

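The plate (contour scale 0.99) is at about (533,-242) with yaw -0.40. At px (380,205), the other two plates are clearly bigger and smaller. Next, the fixture view.

```bash
cat >> h.py <<'E'
def plan(pos,ang,n,grip,o=None,tilt=None):
    "n equal rows to TCP pos, tool down with tool x at world angle ang (deg)"
    M=T(o or get_obs());a=np.radians(ang)
    G=np.array([[np.cos(a),np.sin(a),0],[np.sin(a),-np.cos(a),0],[0,0,-1]]).T
    if tilt is not None: G=R.from_rotvec(tilt).as_matrix()@G
    Rm=M[:3,:3];rv=R.from_matrix(Rm.T@G).as_rotvec();p=M[:3,3];d=(np.array(pos)-p)/n;rows=[]
    for i in range(n):
        s=Rm.T@d; rows+=list(np.degrees(rv/n).round(1))+list(s.round(1))+[grip]
        Rm=Rm@R.from_rotvec(rv/n).as_matrix()
    print([float(x) for x in rows])
E
python3 -c "
from h import *
plan([575,175,260],102,10,100)"
```

```text
[-0.0, 0.0, -8.3, 22.1, -40.5, 3.0, 100.0, -0.0, 0.0, -8.3, 27.8, -36.9, 3.0, 100.0, -0.0, 0.0, -8.3, 32.8, -32.5, 3.0, 100.0, -0.0, 0.0, -8.3, 37.1, -27.4, 3.0, 100.0, -0.0, 0.0, -8.3, 40.7, -21.7, 3.0, 100.0, -0.0, 0.0, -8.3, 43.4, -15.6, 3.0, 100.0, -0.0, 0.0, -8.3, 45.2, -9.2, 3.0, 100.0, -0.0, 0.0, -8.3, 46.1, -2.5, 3.0, 100.0, -0.0, 0.0, -8.3, 46.0, 4.1, 3.0, 100.0, -0.0, 0.0, -8.3, 44.9, 10.7, 3.0, 100.0]
```

>>> jog_arm:
  increments: [0,0,-8.3,22,-41,3,100,0,0,-8.3,28,-37,3,100,0,0,-8.3,33,-33,3,100,0,0,-8.3,37,-27,3,100,0,0,-8.3,41,-22,3,100,0,0,-8.3,43,-16,3,100,0,0,-8.3,45,-9,3,100,0,0,-8.3,46,-3,3,100,0,0,-8.3,46,4,3,100,0,0,-8.3,45,11,3,100,0,0,0,0,0,0,100]

```text
t: 4.05
ee_pos: [575.2, 177.1, 258.8]
orientation: [-1.977, -2.44, 0.001]
ft_force: [-0.1, 0.3, 0.4]
width: 87.7
grasp_force: 0.0
```

Run:
```python
from h import *
im=grab("wrist");np.savez("d.npz",**im);print(get_obs()["ee_pos"],R.from_rotvec(get_obs()["orientation"]).as_matrix()[:,0])
cv2.imwrite("pics/d.png",cv2.resize(im["pixels"],(800,600)))
for t in("cross_bar","trigger_pad","pivot","fixture"):
    for r in models.regions_of(t,"wrist")[:2]:
        m=r["region"];P=cloud(im,m);rect=cv2.minAreaRect(np.argwhere(m)[:,::-1].astype(np.float32))
        print(t,round(r["p"],2),m.sum(),rect,np.median(P,0).round(1),np.percentile(P[:,2],95))
```

```text
[574.9768952  175.68375069 258.95265386] [-2.04873761e-01  9.78788226e-01 -5.92310751e-04]
cross_bar 0.89 3262 ((233.20098876953125, 154.24777221679688), (85.73091888427734, 144.54075622558594), 86.26860046386719) [510.  179.1  68.3] 85.70475426062355
trigger_pad 0.56 1456 ((292.4303283691406, 122.36333465576172), (96.17485046386719, 40.100433349609375), 74.2913589477539) [599.5 264.1  53.4] 56.24041191317555
trigger_pad 0.23 370 ((189.30001831054688, 262.9000244140625), (18.335756301879883, 21.0190372467041), 26.56505012512207) [502.6  -9.4   8.5] 10.054531491642262
pivot 0.72 11546 ((246.48965454101562, 136.8758544921875), (111.28093719482422, 172.0702362060547), 85.2363510131836) [566.7 190.8  16.3] 84.82701153005318
fixture 0.95 11742 ((246.76150512695312, 137.44065856933594), (112.43187713623047, 173.46310424804688), 85.04674530029297) [565.9 191.1  16.4] 84.72601107045837
```

View pics/d.png

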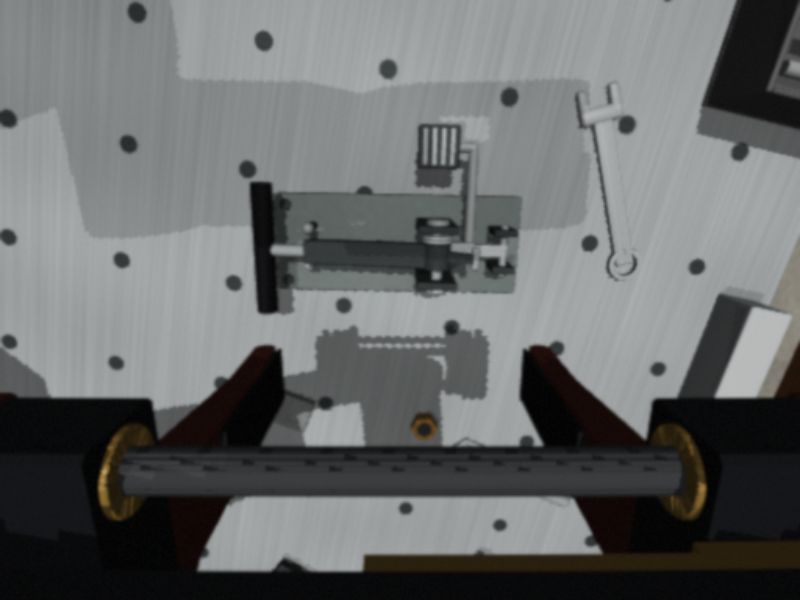

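The wrist picture shows the bar from px (262,182) to (266,312), the trigger pad at (439,146), the hinge cheeks at about (437,255), and the base from (274,192) to (518,293).

Run:
```python
from h import *
im=dict(np.load("d.npz"));g=cv2.cvtColor(im["pixels"],cv2.COLOR_BGR2GRAY)
s=512/800
def roi(x0,x1,y0,y1):
    m=np.zeros(g.shape,bool);m[int(y0*s):int(y1*s),int(x0*s):int(x1*s)]=1;return m
bar=roi(240,276,165,330)&(g<60)
v,u=np.nonzero(bar);rect=cv2.minAreaRect(np.c_[u,v].astype(np.float32));print(rect)
mid=np.array([[np.mean(u[v==r]),r] for r in np.unique(v)])
W=px2w(im,mid,z=57.6);e0,e1=W[0],W[-1];print("bar ends",e0.round(1),e1.round(1),np.linalg.norm(e1-e0))
f=np.polyfit(W[:,1],W[:,0],1);bar_yaw=-np.arctan(f[0]);bc=(e0+e1)/2
D=im["depth"]
vv,uu=np.nonzero(roi(410,475,110,185)&(D>0));P=px2w(im,np.c_[uu,vv]);P=P[(P[:,2]>45)]
print("pad z",np.median(P[:,2]),len(P))
r=cv2.minAreaRect(P[:,:2].astype(np.float32));print("pad rect",r, np.median(P,0))
vv,uu=np.nonzero(roi(400,470,200,300)&(D>0));Q=px2w(im,np.c_[uu,vv]);Q=Q[Q[:,2]>84]
print("cheeks",Q[:,:2].mean(0),cv2.minAreaRect(Q[:,:2].astype(np.float32)),np.median(Q[:,2]))
vv,uu=np.nonzero(roi(240,276,165,330)&bar&(D>0));B=px2w(im,np.c_[uu,vv]);print("bar depth z",np.percentile(B[:,2],[5,50,90]))
# base corners
C=px2w(im,np.array([[277,192],[522,197],[516,293]])*s,z=15);print("base",C.round(1),np.linalg.norm(np.diff(C,axis=0),axis=1))
print("yaws bar",np.degrees(bar_yaw),"base",np.degrees(np.arctan2(*(C[1]-C[0])[[1,0]])),np.degrees(np.arctan2(*(C[1]-C[2])[[1,0]]))-90)
for y in (bar_yaw,):
    ex=np.array([np.cos(y),np.sin(y)]);ey=np.array([-ex[1],ex[0]])
    print("origin from bar",bc[:2]+53.9*ex,"pivot",bc[:2]+143.9*ex,"pad pred",bc[:2]+143.9*ex+85*ey)
```

```text
((168.75384521484375, 151.53079223632812), (95.75481414794922, 18.729244232177734), 82.87498474121094)
bar ends [437.  227.6  57.6] [469.6 108.7  57.6] 123.32221243862077
pad z 54.98672389577004 786
pad rect ((592.2059936523438, 269.3111877441406), (46.15285873413086, 44.929866790771484), 12.04821491241455) [584.88727401 273.45156686  54.9867239 ]
cheeks [602.12516649 191.23352384] ((604.7628173828125, 190.60350036621094), (40.090858459472656, 57.27424621582031), 10.858452796936035) 86.90767337727664
bar depth z [ 1.07629761 64.92576142 66.49760244]
base [[454.1 207.   15. ]
 [671.7 248.5  15. ]
 [690.5 160.8  15. ]] [221.53401248  89.6931571 ]
yaws bar 12.477154853466844 base 10.807274524238391 12.070471755513779
origin from bar [505.91804732 179.80153909] pivot [593.79244793 199.24606834] pad pred [575.4281703 282.2385578]
```

Run:
```python
from h import *
from scipy.optimize import least_squares
im=dict(np.load("d.npz"));s=512/800
px=np.array([[262,183],[266,311],[419,124],[461,124],[461,167],[419,167],[522,197],[516,293]])*s
F=np.array([[-53.9,55,57.6],[-53.9,-55,57.6],[73,102,55],[107,102,55],[107,68,55],[73,68,55],[0,45,15],[0,-45,15]],float)
W=np.array([px2w(im,p,z=f[2])[0] for p,f in zip(px,F)])
print(W.round(1).tolist())
def res(p,full=False):
    c,q=np.cos(p[2]),np.sin(p[2]);G=F.copy();G[6:,0]=p[3]
    X=np.c_[c*G[:,0]-q*G[:,1]+p[0],q*G[:,0]+c*G[:,1]+p[1]]-W[:,:2]
    return X if full else X.ravel()
r=least_squares(res,[520,180,.2,150]);print(r.x.round(3),np.degrees(r.x[2]));print(res(r.x,True).round(1).tolist())
```

```text
[[451.5, 215.5, 57.6], [469.3, 108.6, 57.6], [566.5, 286.1, 55.0], [599.0, 293.0, 55.0], [606.8, 261.1, 55.0], [573.6, 254.0, 55.0], [671.7, 248.5, 15.0], [690.5, 160.8, 15.0]]
[5.13834e+02 1.72768e+02 1.90000e-01 1.70304e+02] 10.85811126047504
[[-1.0, 1.1], [2.0, 0.0], [-0.1, 0.6], [0.7, 0.1], [-0.7, -1.4], [-0.8, -0.7], [0.9, 0.5], [-0.9, -0.1]]
```

```bash
cat >> h.py <<'E'
FX=[513.8,172.8,0.19]
def fw(p,F=None):
    x,y,a=F or FX;c,s=np.cos(a),np.sin(a);return np.array([x+c*p[0]-s*p[1],y+s*p[0]+c*p[1],p[2]])
E
python3 - <<'E'
from h import *
plan(fw([-53.9,-38,110]),100.9,6,45)
th=np.linspace(-.12,1.93,25);b=np.c_[90-145*np.cos(th),75+145*np.sin(th)];d=np.diff(b,axis=0)
print([[float(x) for x in r] for r in d.round(1)])
E
```

```text
[-0.0, 0.0, 0.1, -4.4, -19.1, 25.0, 45.0, -0.0, 0.0, 0.1, -4.4, -19.1, 25.0, 45.0, -0.0, 0.0, 0.1, -4.5, -19.1, 25.0, 45.0, -0.0, 0.0, 0.1, -4.5, -19.1, 25.0, 45.0, -0.0, 0.0, 0.1, -4.6, -19.1, 25.0, 45.0, -0.0, 0.0, 0.1, -4.6, -19.1, 25.0, 45.0]
[[-1.0, 12.3], [0.1, 12.4], [1.2, 12.3], [2.2, 12.2], [3.2, 12.0], [4.2, 11.6], [5.2, 11.2], [6.2, 10.7], [7.1, 10.2], [7.9, 9.5], [8.7, 8.8], [9.4, 8.1], [10.1, 7.2], [10.6, 6.3], [11.1, 5.4], [11.6, 4.4], [11.9, 3.4], [12.1, 2.4], [12.3, 1.4], [12.4, 0.3], [12.4, -0.7], [12.3, -1.8], [12.1, -2.8], [11.8, -3.9]]
```

>>> jog_arm:
  increments: [0,0,0.1,-4.5,-19,25,45,0,0,0.1,-4.5,-19,25,45,0,0,0.1,-4.5,-19,25,45,0,0,0.1,-4.5,-19,25,45,0,0,0.1,-4.5,-19,25,45,0,0,0.1,-4.5,-19,24.5,45,0,0,0,0,0,0,45]

```text
t: 5.18
ee_pos: [466.6, 125.1, 109.3]
orientation: [-1.994, -2.424, 0.005]
ft_force: [0.2, 1.0, -0.5]
width: 39.5
grasp_force: 0.0
```

Run:
```python
from h import *
im=grab("wrist");np.savez("e.npz",**im)
o=get_obs();M=T(o);print(o["ee_pos"],"want",fw([-53.9,-38,110]),o["width"])
# where bar ends would project
print(w2px(im,[fw([-53.9,55,57.6]),fw([-53.9,-55,57.6]),fw([90,85,55])]).round(1)*1.5625)
cv2.imwrite("pics/e.png",cv2.resize(im["pixels"],(800,600)))
```

```text
[468.76461129 125.91130441 110.56799757] want [468.04660974 125.30434463 110.        ] 39.748788861806844
[[405.3125  127.8125 ]
 [404.0625  339.53125]
 [703.75     65.     ]]
```

View pics/e.png

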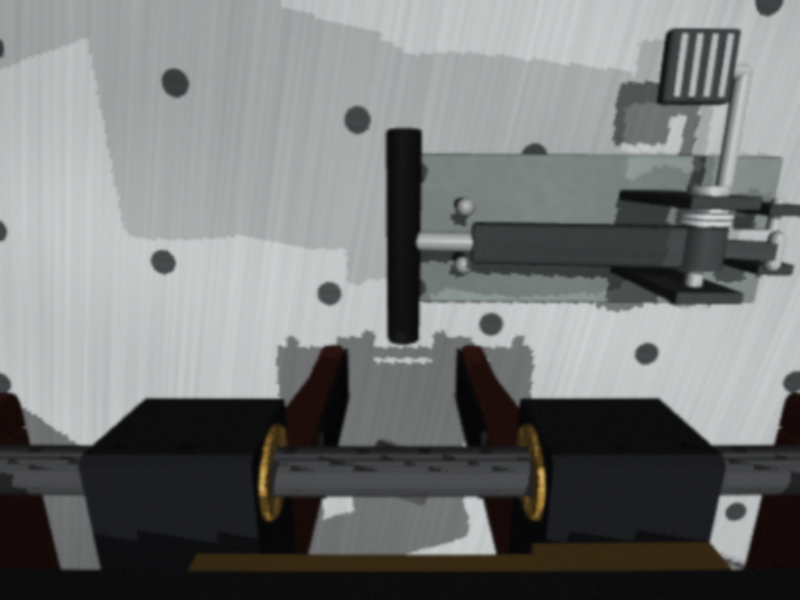

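The bar runs from px (404,131) to (404,341), within 2 px of the prediction, and two balls show at (463,206) and (461,265). I'll descend, pinch and swing.

>>> jog_arm:
  increments: [0,0,0,0,0,23,45,0,0,0,0,0,23,45,0,0,0,0,0,23,45,0,0,0,0,0,0,45,0,0,0,0,0,0,5,0,0,0,0,0,0,5,0,0,0,0,0,0,5,0,0,0,0,0,0,5]

```text
t: 6.22
ee_pos: [469.1, 126.9, 41.8]
orientation: [1.993, 2.428, 0.001]
ft_force: [-0.0, -0.2, -0.5]
width: 5.4
grasp_force: 0.0
```

Run:
```python
from h import *
o=get_obs();print(o["ee_pos"],o["width"],o["ft_force"],o["grasp_force"])
im=grab("wrist");im2=grab("scene")
a=cv2.resize(im["pixels"],(533,400))
p=w2px(im2,[fw([-54,-38,57])])[0].astype(int);print(p)
b=cv2.resize(im2["pixels"][p[1]-45:p[1]+35,p[0]-25:p[0]+28],(265,400),interpolation=2)
cv2.imwrite("pics/f.png",np.hstack([a,b]))
```

```text
[469.09624376 126.85486745  41.78056575] 5.377983611910627 [-0.01018733 -0.24379716 -0.47267394] 0.0
[321 182]
```

View pics/f.png

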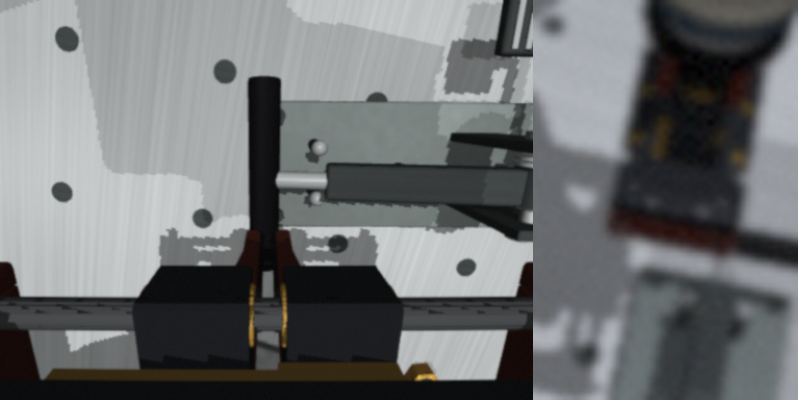

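Run:
```python
from h import *
im=grab("wrist");M=T(get_obs())
k=533/512
print("bar ends px",(w2px(im,[fw([-53.9,55,57.6]),fw([-53.9,-55,57.6]),fw([-53.9,-28,57.6])])*k).round(1).tolist())
f=lambda p:(w2px(im,(M@np.r_[p,1])[:3])*k).round(1).tolist()
print("TCP",f([0,0,0]),"finger front edge",f([10,0,0]),f([10,0,-19]),f([10,9,-16]))
d=im["depth"];np.set_printoptions(linewidth=250)
print(np.round(d[205:275:5,232:292:4]))
c=im["pixels"][205:290,225:300];cv2.imwrite("pics/g.png",cv2.resize(c,None,fx=7,fy=7,interpolation=2))
```

```text
bar ends px [[266.3, 76.4], [265.4, 265.4], [265.6, 224.3]]
TCP [[267.3, 228.6]] finger front edge [[267.3, 214.0]] [[267.3, 223.9]] [[282.4, 222.2]]
[[249. 247. 184. 180. 179. 177. 179. 179. 182. 230. 232. 232. 232. 232. 232.]
 [248. 249. 184. 181. 180. 178. 179. 179. 183. 229. 234. 233. 232. 234. 234.]
 [249. 251. 186. 182. 180. 181. 180. 181. 184. 235. 234. 234. 236. 234. 234.]
 [251. 251. 186. 182. 180. 180. 182. 182. 185. 252. 252. 251. 250. 252. 251.]
 [252. 253. 164. 166. 165. 170. 181. 181. 165. 166. 165. 167. 252. 252. 252.]
 [253. 159. 158. 158. 159. 164. 184. 184. 158. 158. 159. 160. 253. 254. 253.]
 [255. 152. 151. 153. 152. 157. 184. 184. 152. 153. 153. 152. 256. 254. 255.]
 [255. 146. 146. 146. 151. 153. 185. 184. 152. 147. 147. 147. 258. 256. 256.]
 [142. 141. 141. 140. 142. 153. 185. 186. 145. 141. 140. 141. 142. 257. 258.]
 [136. 136. 136. 136. 136. 152. 187. 188. 140. 135. 136. 136. 137. 137. 258.]
 [ 84.  84.  83. 131. 134. 151. 187. 188. 135. 133.  84.  84.  84.  85.  84.]
 [ 82.  82.  81. 128. 130. 153. 188. 262. 131. 127.  81.  81.  83.  81.  81.]
 [ 78.  78.  77. 124. 127. 152. 261. 262. 127. 124.  79.  79.  79.  79.  78.]
 [ 75.  76.  77. 119. 121. 153. 264. 263. 123. 119.  76.  76.  77.  76.  76.]]
```

View pics/g.png

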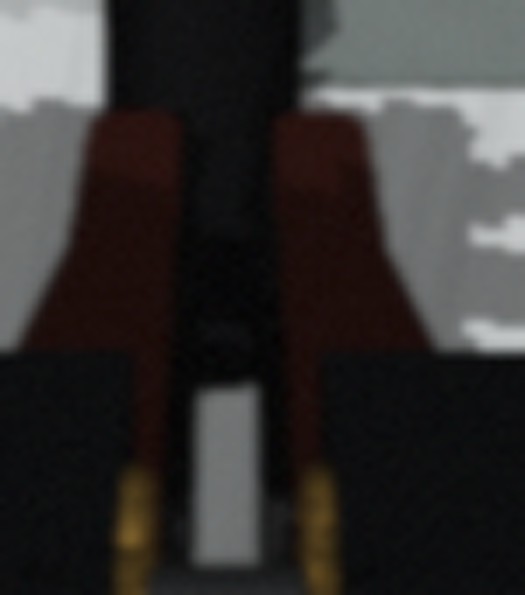

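The fingers shut above the bar. In this crop the fingertips (row about 110) lie at depth 165, against 180 for the bar and 204 expected for the tips. By the wrist camera's calibration, the real fingertips end about 39 mm behind the reported TCP, and the gripper body shows the same offset. Bar and pad heights measured with that same calibration agree with the text. I'll use this offset from here on and check it by the grip.

>>> jog_arm:
  increments: [0,0,0,0,0,0,45,0,0,0,0,0,0,45,0,0,0,0,0,0,45,0,0,0,0,0,0,45,0,0,0,0,0,10,45,0,0,0,0,0,10,45,0,0,0,0,0,10,45,0,0,0,0,0,8,45,0,0,0,0,0,0,5,0,0,0,0,0,0,5,0,0,0,0,0,0,5,0,0,0,0,0,0,5]

```text
t: 7.88
ee_pos: [466.8, 126.3, 3.2]
orientation: [-1.992, -2.427, 0.005]
ft_force: [-5.7, -1.4, 0.3]
width: 17.5
grasp_force: 30.0
```

The grip holds at 17.5 mm, so the offset is confirmed. Now I'll swing the bar back.

>>> jog_arm:
  increments: [0,0,0,0,-1,-12.3,5,0,0,0,0,0.1,-12.4,5,0,0,0,0,1.2,-12.3,5,0,0,0,0,2.2,-12.2,5,0,0,0,0,3.2,-12,5,0,0,0,0,4.2,-11.6,5,0,0,0,0,5.2,-11.2,5,0,0,0,0,6.2,-10.7,5,0,0,0,0,7.1,-10.2,5,0,0,0,0,7.9,-9.5,5,0,0,0,0,8.7,-8.8,5,0,0,0,0,9.4,-8.1,5]

```text
t: 9.38
ee_pos: [521.0, 136.9, 135.5]
orientation: [-1.993, -2.428, 0.003]
ft_force: [-3.2, -1.5, -6.6]
width: 17.3
grasp_force: 30.0
```

>>> jog_arm:
  increments: [0,0,0,0,10.1,-7.2,5,0,0,0,0,10.6,-6.3,5,0,0,0,0,11.1,-5.4,5,0,0,0,0,11.6,-4.4,5,0,0,0,0,11.9,-3.4,5,0,0,0,0,12.1,-2.4,5,0,0,0,0,12.3,-1.4,5,0,0,0,0,12.4,-0.3,5,0,0,0,0,12.4,0.7,5,0,0,0,0,12.3,1.8,5,0,0,0,0,12.1,2.8,5,0,0,0,0,11.8,3.9,5]

```text
t: 10.88
ee_pos: [658.5, 163.6, 156.3]
orientation: [-1.992, -2.427, 0.007]
ft_force: [-7.5, -5.5, -2.8]
width: 17.2
grasp_force: 30.0
```

>>> jog_arm:
  increments: [0,0,0,0,0,0,5,0,0,0,0,-6.6,-2.3,5,0,0,0,0,-6.6,-2,5,0,0,0,0,-6.3,-1.5,5,0,0,0,0,0,0,5,0,0,0,0,0,0,5]

```text
t: 11.62
ee_pos: [639.4, 159.8, 162.2]
orientation: [-1.992, -2.427, 0.005]
ft_force: [-5.8, -4.0, -3.0]
width: 17.5
grasp_force: 30.0
```

>>> jog_arm:
  increments: [0,0,0,0,-2,-0.3,5,0,0,0,0,-2,-0.3,5,0,0,0,0,0,0,5]

```text
t: 12.0
ee_pos: [636.8, 159.4, 162.8]
orientation: [1.993, 2.428, -0.002]
ft_force: [-2.0, -5.3, -4.8]
width: 17.1
grasp_force: 30.0
```

>>> jog_arm:
  increments: [0,0,0,0,-2,-0.3,5,0,0,0,0,0,0,5,0,0,0,0,0,0,5]

```text
t: 12.38
ee_pos: [635.6, 159.3, 163.1]
orientation: [1.993, 2.427, -0.0]
ft_force: [-0.5, -4.8, -5.9]
width: 17.0
grasp_force: 30.0
```

The force has dropped off, so the sear is carrying the arm. I'll let go and look down at the balls.

>>> jog_arm:
  increments: [0,0,0,0,0,0,45,0,0,0,0,0,0,45,0,0,0,0,0,0,45,0,0,0,0,0,-20,45,0,0,0,0,0,-30,45,0,0,0,0,0,-30,45,0,0,0,5,-25,0,45,0,0,0,5,-40,0,45,0,0,0,5,-40,10,45,0,0,0,5,-20,20,45,0,0,0,0,0,20,45,0,0,0,0,0,0,45]

```text
t: 13.88
ee_pos: [508.2, 155.1, 193.3]
orientation: [-1.993, -2.428, 0.001]
ft_force: [0.2, 0.1, 0.3]
width: 39.2
grasp_force: 0.0
```

Run:
```python
from h import *
im=grab("wrist");np.savez("hh.npz",**im);print(get_obs()["ee_pos"])
k=1.5625
print((w2px(im,[fw(p) for p in([40,0,45],[-20,16,45],[-20,-16,45],[90,85,55],[119,0,217])])*k).round(1).tolist())
cv2.imwrite("pics/h.png",cv2.resize(im["pixels"],(800,600)))
```

```text
[509.1475664  155.29016868 194.07316994]
[[468.3, 251.2], [385.9, 228.7], [386.0, 272.3], [551.0, 127.2], [735.6, 326.1]]
```

View pics/h.png

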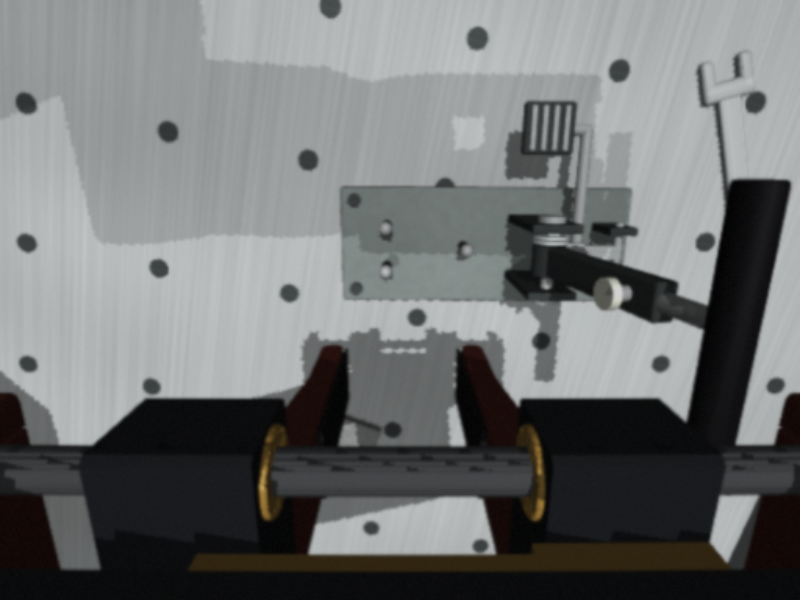

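The picture shows the arm cocked, with its bar at px (740,300), and the balls free at (465,248), (387,228) and (387,270), within 3 px of prediction. I'll refine the nest from these, then head for the plate.

Run:
```python
from h import *
from scipy.optimize import least_squares
im=dict(np.load("hh.npz"))
g=cv2.cvtColor(im["pixels"],cv2.COLOR_BGR2GRAY).astype(float)
F=np.array([[40,0,42],[-20,16,42],[-20,-16,42]],float);W=[]
for c in ([465,248],[387,228],[387,270]):
    x,y=(np.array(c)/1.5625).round().astype(int);p=g[y-6:y+7,x-6:x+7];w=np.clip(p-np.percentile(p,85),0,None)
    yy,xx=np.mgrid[-6:7,-6:7];u=[x+(w*xx).sum()/w.sum(),y+(w*yy).sum()/w.sum()]
    W.append(px2w(im,u,z=42)[0]);print(np.round(u,1),W[-1].round(1),fw([*F[len(W)-1]]).round(1))
P=np.array([[528,103],[575,103],[573,154],[524,153]])/1.5625
P=px2w(im,P,z=55).mean(0);print("pad",P,fw([90,85,55]))
W=np.array(W+[P]);F=np.vstack([F,[90,85,55]])
r=least_squares(lambda p:np.ravel([fw(f,list(p))[:2]-w[:2] for f,w in zip(F,W)]),FX);print(r.x,r.fun.round(1))
FX[:]=list(r.x)
plan([533,-242,65],157,11,100)
```

```text
[299.1 160.1] [552.7 180.6  42. ] [553.1 180.4  42. ]
[246.2 145.2] [490.  185.5  42. ] [491.1 184.7  42. ]
[246.2 173.3] [496.  153.6  42. ] [497.2 153.3  42. ]
pad [585.71543288 272.32709112  55.        ] [586.12737509 273.26766053  55.        ]
[5.12805678e+02 1.73045208e+02 1.81169784e-01] [-0.6 -0.4  0.3 -0.3  0.   0.1  0.3  0.5]
[0.0, 0.0, -5.1, -35.8, -4.9, 11.7, 100.0, 0.0, 0.0, -5.1, -35.3, -8.1, 11.7, 100.0, 0.0, 0.0, -5.1, -34.4, -11.2, 11.7, 100.0, 0.0, 0.0, -5.1, -33.3, -14.2, 11.7, 100.0, 0.0, 0.0, -5.1, -31.9, -17.0, 11.7, 100.0, 0.0, 0.0, -5.1, -30.3, -19.8, 11.7, 100.0, 0.0, 0.0, -5.1, -28.4, -22.4, 11.7, 100.0, 0.0, 0.0, -5.1, -26.3, -24.8, 11.7, 100.0, 0.0, 0.0, -5.1, -24.0, -27.0, 11.7, 100.0, 0.0, 0.0, -5.1, -21.6, -29.1, 11.7, 100.0, 0.0, 0.0, -5.1, -18.9, -30.8, 11.7, 100.0]
```

>>> jog_arm:
  increments: [0,0,-5.1,-36,-5,11.5,100,0,0,-5.1,-35,-8,11.5,100,0,0,-5.1,-34.5,-11,11.5,100,0,0,-5.1,-33,-14,11.5,100,0,0,-5.1,-32,-17,11.5,100,0,0,-5.1,-30,-20,11.5,100,0,0,-5.1,-28.5,-22.5,11.5,100,0,0,-5.1,-26.5,-25,11.5,100,0,0,-5.1,-24,-27,11.5,100,0,0,-5.1,-21.5,-29,11.5,100,0,0,-5.1,-19,-31,11.5,100,0,0,0,0,0,0,100]

```text
t: 15.42
ee_pos: [534.4, -244.7, 67.1]
orientation: [0.621, 3.078, -0.001]
ft_force: [-0.6, 0.5, 0.1]
width: 87.6
grasp_force: 0.0
```

```bash
sed -i 's/^FX=.*/FX=[513.0,173.0,0.185]/' h.py
cat > pf.py <<'E'
from h import *
from scipy.optimize import minimize
tpl=np.array([[-34,-30],[22,-30],[22,-13],[58,-13],[58,13],[22,13],[22,30],[-34,30]],float)
def fit(poly,guess):
    g=poly[:,:2]-guess[:2];S=8;n=200*S
    big=np.zeros((n,n),np.uint8);cv2.fillPoly(big,[np.int32((g+100)*S)],1)
    def cost(p):
        c,s=np.cos(p[2]),np.sin(p[2]);q=tpl@np.array([[c,s],[-s,c]])+p[:2]
        b=np.zeros_like(big);cv2.fillPoly(b,[np.int32((q+100)*S)],1);return float((b!=big).sum())
    a=guess[2];r=minimize(cost,[0,0,a],method="Nelder-Mead",options=dict(initial_simplex=[[0,0,a],[6,0,a],[0,6,a],[0,0,a+.15]]))
    return r.x+[guess[0],guess[1],0],r.fun/big.sum()
E
python3 - <<'E'
from pf import *
im=grab("wrist");np.savez("i.npz",**im);print(get_obs()["ee_pos"])
cv2.imwrite("pics/i.png",cv2.resize(im["pixels"],(800,600)))
for x in models.regions_of("plate","wrist"):
    m=x["region"].astype(np.uint8);P=cloud(im,m>0);med=np.median(P,0);print(x["p"],m.sum(),cv2.boundingRect(m),med.round(1))
    if np.linalg.norm(med[:2]-[537,-245])<25:
        c=max(cv2.findContours(m,cv2.RETR_EXTERNAL,cv2.CHAIN_APPROX_NONE)[0],key=len)[:,0,:]
        W=px2w(im,c,z=med[2]);p,e=fit(W,np.array([533,-242,-.4]));print(p,e)
        plan(np.r_[p[:2]+2*np.array([np.cos(p[2]),np.sin(p[2])]),-10],np.degrees(p[2])+180,4,100)
E
```

```text
[ 534.10378789 -243.31781457   67.23658595]
0.89 3009 (297, 316, 88, 40) [ 688.9 -225.7   21.4]
0.88 5827 (222, 154, 74, 105) [ 532.1 -246.2   15.5]
[ 5.32504353e+02 -2.42887618e+02 -4.21391533e-01] 0.023019271948608137
[0.0, 0.0, 0.3, -0.2, -0.3, 19.3, 100.0, 0.0, 0.0, 0.3, -0.2, -0.3, 19.3, 100.0, 0.0, 0.0, 0.3, -0.2, -0.3, 19.3, 100.0, 0.0, 0.0, 0.3, -0.2, -0.3, 19.3, 100.0]
0.67 460 (131, 244, 69, 41) [ 569.6 -329.    11.8]
```

The network's region fits the plate outline to 2 % at (532.5,-242.9), yaw -0.42, with its top at z 15.5 in both views. I'll go down and grip.

>>> jog_arm:
  increments: [0,0,0.3,0,-0.3,25,100,0,0,0.3,0,-0.3,25,100,0,0,0.3,-0.5,-0.3,25,100,0,0,0.3,0,0,15,100,0,0,0,0,0,7,100,0,0,0,0,0,3,100,0,0,0,0,0,0,60,0,0,0,0,0,0,60,0,0,0,0,0,0,60,0,0,0,0,0,0,60]

```text
t: 16.77
ee_pos: [534.5, -243.6, -32.4]
orientation: [0.649, 3.071, -0.001]
ft_force: [-0.6, 0.0, 7.3]
width: 59.9
grasp_force: 30.9
```

>>> jog_arm:
  increments: [0,0,0,0,0,-5,60,0,0,0,0,0,-15,60,0,0,0,0,0,-25,60,0,0,0,0,0,-30,60,0,0,0,0,0,-30,60,0,0,0,0,0,-27,60,0,0,0,0,0,0,60,0,0,0,0,0,0,60]

```text
t: 17.77
ee_pos: [532.7, -242.7, 97.9]
orientation: [-0.649, -3.073, -0.0]
ft_force: [-0.2, 0.0, -3.6]
width: 59.5
grasp_force: 30.0
```

Run:
```python
from pf import *
o=get_obs();print(o["ee_pos"],o["ft_force"],o["width"])
im=grab("wrist");np.savez("j.npz",**im)
for x in models.regions_of("plate","wrist")[:3]:
    m=x["region"].astype(np.uint8);im2=dict(im);im2["M"]=np.array(im["tool_from_camera"])
    P=cloud(im2,m>0);med=np.median(P,0);print(x["p"],m.sum(),cv2.boundingRect(m),med.round(1))
    if np.linalg.norm(med[:2])<40 and m.sum()>2000:
        c=max(cv2.findContours(m,cv2.RETR_EXTERNAL,cv2.CHAIN_APPROX_NONE)[0],key=len)[:,0,:]
        W=px2w(im2,c,z=med[2]);W=W*[1,-1,1]  # mirror: tool z is down
        p,e=fit(W,np.array([2,0,np.pi]));print("plate in tool (y mirrored)",p,e,"x range",W[:,0].min(),W[:,0].max())
n=fw([0,0,100])
plan([n[0]+2,n[1],100],np.degrees(FX[2])+180,12,60)
cv2.imwrite("pics/j.png",cv2.resize(im["pixels"],(800,600)))
```

```text
[ 532.74903698 -242.74894481   97.86122393] [-2.18935903e-01  1.88764874e-03 -3.60541513e+00] 59.453649578026884
0.97 1546 (296, 317, 49, 38) [-163.3   65.2   76.2]
0.86 12624 (197, 182, 119, 157) [  8.2   0.3 -47.9]
plate in tool (y mirrored) [ 2.83915029 -0.00324355  3.138846  ] 0.29405410396085313 x range -20.60911284406008 37.39695794306042
0.84 912 (144, 220, 40, 50) [-55.5 -95.1  86. ]
[0.0, -0.0, -2.9, 15.3, 31.1, -0.2, 60.0, 0.0, -0.0, -2.9, 13.8, 31.8, -0.2, 60.0, 0.0, -0.0, -2.9, 12.1, 32.5, -0.2, 60.0, 0.0, -0.0, -2.9, 10.5, 33.0, -0.2, 60.0, 0.0, -0.0, -2.9, 8.8, 33.5, -0.2, 60.0, 0.0, -0.0, -2.9, 7.1, 33.9, -0.2, 60.0, 0.0, -0.0, -2.9, 5.4, 34.2, -0.2, 60.0, 0.0, -0.0, -2.9, 3.7, 34.5, -0.2, 60.0, 0.0, -0.0, -2.9, 2.0, 34.6, -0.2, 60.0, 0.0, -0.0, -2.9, 0.3, 34.7, -0.2, 60.0, 0.0, -0.0, -2.9, -1.5, 34.6, -0.2, 60.0, 0.0, -0.0, -2.9, -3.2, 34.5, -0.2, 60.0]
```

View pics/j.png

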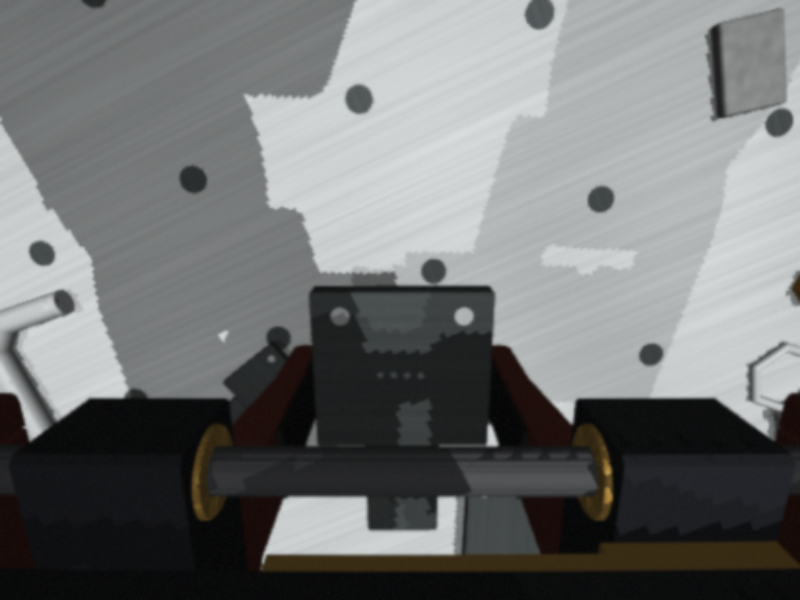

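Held level: plate top edge at px row ~290, tongue end at row ~528, centred between the fingers (columns 311–494).

Run:
```python
from pf import *
im=dict(np.load("j.npz"));im["M"]=np.array(im["tool_from_camera"]);s=.64
E=px2w(im,np.array([[312,291],[494,291],[368,528],[436,528],[311,440],[488,440]])*s,z=-48);print(E.round(1))
W=fw([0,0,100]);a=FX[2]
for off in (3,):
    n=W[:2]+off*np.array([np.cos(a),np.sin(a)]);print(n);plan([*n,100],np.degrees(a)+180,12,60)
```

```text
[[ 35.3 -28.2 -48. ]
 [ 35.2  29.8 -48. ]
 [-55.3 -12.1 -48. ]
 [-55.3  13.1 -48. ]
 [-18.4 -31.3 -48. ]
 [-18.5  30.5 -48. ]]
[515.94880875 173.5518396 ]
[0.0, -0.0, -2.9, 15.3, 31.2, -0.2, 60.0, 0.0, -0.0, -2.9, 13.7, 31.9, -0.2, 60.0, 0.0, -0.0, -2.9, 12.1, 32.5, -0.2, 60.0, 0.0, -0.0, -2.9, 10.4, 33.1, -0.2, 60.0, 0.0, -0.0, -2.9, 8.8, 33.6, -0.2, 60.0, 0.0, -0.0, -2.9, 7.1, 34.0, -0.2, 60.0, 0.0, -0.0, -2.9, 5.4, 34.3, -0.2, 60.0, 0.0, -0.0, -2.9, 3.6, 34.5, -0.2, 60.0, 0.0, -0.0, -2.9, 1.9, 34.7, -0.2, 60.0, 0.0, -0.0, -2.9, 0.2, 34.7, -0.2, 60.0, 0.0, -0.0, -2.9, -1.6, 34.7, -0.2, 60.0, 0.0, -0.0, -2.9, -3.3, 34.5, -0.2, 60.0]
```

>>> jog_arm:
  increments: [0,0,-2.9,15.3,31.2,0,60,0,0,-2.9,13.7,31.9,0,60,0,0,-2.9,12,32.5,0,60,0,0,-2.9,10.5,33,0,60,0,0,-2.9,9,33.5,0,60,0,0,-2.9,7,34,0,60,0,0,-2.9,5.5,34.3,0,60,0,0,-2.9,3.6,34.5,0,60,0,0,-2.9,2,34.7,0,60,0,0,-2.9,0.2,34.7,0,60,0,0,-2.9,-1.5,34.7,0,60,0,0,-2.9,-2.3,34.5,0,60]

```text
t: 19.38
ee_pos: [513.6, 173.7, 97.3]
orientation: [0.302, -3.125, 0.001]
ft_force: [0.1, 0.4, -3.9]
width: 60.0
grasp_force: 30.0
```

>>> jog_arm:
  increments: [0,0,0,0,0,10,60,0,0,0,0,0,20,60,0,0,0,0,0,20,60,0,0,0,0,0,15,60,0,0,0,0,0,0,60,0,0,0,0,0,0,60]

```text
t: 20.12
ee_pos: [514.7, 172.6, 33.7]
orientation: [-0.299, 3.127, 0.0]
ft_force: [-1.3, -0.7, -2.7]
width: 59.7
grasp_force: 30.0
```

Run:
```python
from h import *
P=[];A=[]
for _ in range(4):
    o=get_obs();P.append(o["ee_pos"]);A.append(np.degrees(np.arctan2(*T(o)[[1,0],0])));get_image("top")
print(np.mean(P,0),A,o["ft_force"],o["width"]);plan([515.0,173.4,18],np.degrees(FX[2])+180,2,60)
```

```text
[514.92149613 172.79304908  33.98101768] [np.float64(-169.08593659117255), np.float64(-169.0760230158456), np.float64(-169.06739902704615), np.float64(-169.06646823531057)] [-1.28490792  0.76398199 -3.22711178] 59.71147790082212
[0.0, 0.0, 0.2, -0.1, 0.2, 8.1, 60.0, 0.0, 0.0, 0.2, -0.1, 0.2, 8.1, 60.0]
```

>>> jog_arm:
  increments: [0,0,0.3,0,0.4,8,60,0,0,0,0,0,6,60,0,0,0,0,0,4,60,0,0,0,0,0,2,60,0,0,0,0,0,2,60,0,0,0,0,0,1,60,0,0,0,0,0,1,60,0,0,0,0,0,0,60]

```text
t: 21.32
ee_pos: [514.4, 173.2, 9.5]
orientation: [-0.291, 3.128, 0.0]
ft_force: [0.4, 0.3, -4.1]
width: 59.7
grasp_force: 30.0
```

>>> jog_arm:
  increments: [0,0,0,0,0,1,60,0,0,0,0,0,0,60]

```text
t: 21.58
ee_pos: [514.5, 173.1, 8.8]
orientation: [-0.291, 3.128, -0.0]
ft_force: [-0.3, -0.9, 1.3]
width: 60.0
grasp_force: 30.0
```

Contact came at the seated height with little side force. I'll open, rise and check.

>>> jog_arm:
  increments: [0,0,0,0,0,0.5,60,0,0,0,0,0,0,72,0,0,0,0,0,0,80,0,0,0,0,0,0,95,0,0,0,0,0,0,95,0,0,0,0,0,-10,95,0,0,0,0,0,-25,95,0,0,0,0,0,-30,95,0,0,0,0,0,-30,95,0,0,0,0,0,0,95,0,0,0,0,0,0,95]

```text
t: 22.95
ee_pos: [514.0, 173.1, 102.8]
orientation: [0.291, -3.128, 0.0]
ft_force: [0.1, 0.4, 0.0]
width: 83.2
grasp_force: 0.0
```

Run:
```python
from pf import *
print(get_obs()["ee_pos"])
im=grab("wrist");np.savez("k.npz",**im)
for x in models.regions_of("plate","wrist")[:3]:
    m=x["region"].astype(np.uint8);P=cloud(im,m>0);med=np.median(P,0);print(x["p"],m.sum(),cv2.boundingRect(m),med.round(1))
    if np.linalg.norm(med[:2]-[513,173])<40:
        c=max(cv2.findContours(m,cv2.RETR_EXTERNAL,cv2.CHAIN_APPROX_NONE)[0],key=len)[:,0,:]
        W=px2w(im,c,z=56.3);p,e=fit(W,np.array(FX));print(p,e)
        inl=P[np.abs(P[:,2]-56)<8];a,b=FX[2],inl-[*FX[:2],0]
        L=np.c_[b[:,0]*np.cos(a)+b[:,1]*np.sin(a),-b[:,0]*np.sin(a)+b[:,1]*np.cos(a)]
        print("plane z = ",np.linalg.lstsq(np.c_[L,np.ones(len(L))],inl[:,2],rcond=None)[0])
```

```text
[513.9999767  173.07562522 102.81553571]
0.77 6034 (219, 156, 75, 106) [512.7 174.   56.2]
[5.12888081e+02 1.72181644e+02 1.76933397e-01] 0.023642732049036778
plane z =  [-2.11300301e-03  1.80631219e-02  5.61517741e+01]
```

Plate is at z 56.2, level, within 1 mm of the nest. Now I'll plan the trigger approach, with the hand leaning away from the arm's swing.

Run:
```python
from h import *
plan(fw([10,160,140]),np.degrees(FX[2])+90,10,0)
```

```text
[-0.0, -0.0, 9.0, -1.0, 16.0, -3.8, 0.0, -0.0, -0.0, 9.0, 1.6, 16.0, -3.8, 0.0, -0.0, -0.0, 9.0, 4.0, 15.5, -3.8, 0.0, -0.0, -0.0, 9.0, 6.4, 14.7, -3.8, 0.0, -0.0, -0.0, 9.0, 8.6, 13.5, -3.8, 0.0, -0.0, -0.0, 9.0, 10.7, 12.0, -3.8, 0.0, -0.0, -0.0, 9.0, 12.4, 10.2, -3.8, 0.0, -0.0, -0.0, 9.0, 13.8, 8.1, -3.8, 0.0, -0.0, -0.0, 9.0, 14.9, 5.9, -3.8, 0.0, -0.0, -0.0, 9.0, 15.7, 3.4, -3.8, 0.0]
```

>>> jog_arm:
  increments: [0,0,9,-1,16,-4,95,0,0,9,1.6,16,-4,50,0,0,9,4,15.5,-4,0,0,0,9,6.4,14.7,-4,0,0,0,9,8.6,13.5,-4,0,0,0,9,10.7,12,-4,0,0,0,9,12.4,10.2,-4,0,0,0,9,13.8,8,-4,0,0,0,9,15,6,-3,0,0,0,9,15.7,3.4,-3,0,0,0,0,0,0,0,0]

```text
t: 24.42
ee_pos: [493.7, 332.8, 140.0]
orientation: [-2.002, -2.42, 0.002]
ft_force: [0.6, -0.4, -0.5]
width: 0.8
grasp_force: 0.0
```

Run:
```python
from h import *
o=get_obs();print(o["ee_pos"],o["width"],o["qpos"].round(2))
a=FX[2];t=-np.radians(25)*np.array([np.cos(a),np.sin(a),0])
plan(fw([90,130-16.7,110-35.8]),np.degrees(a)+90,6,0,tilt=t)
```

```text
[493.67158745 332.84437685 139.97800023] 0.7815555267930989 [0.57 0.44 1.73 0.   0.97 0.38]
[-0.0, -4.2, 0.0, -7.9, 13.3, 11.0, 0.0, -0.0, -4.2, 0.0, -7.1, 13.3, 11.5, 0.0, -0.0, -4.2, 0.0, -6.3, 13.3, 12.0, 0.0, -0.0, -4.2, 0.0, -5.4, 13.3, 12.4, 0.0, -0.0, -4.2, 0.0, -4.4, 13.3, 12.8, 0.0, -0.0, -4.2, 0.0, -3.5, 13.3, 13.1, 0.0]
```

>>> jog_arm:
  increments: [0,-4.2,0,-8,13.3,11,0,0,-4.2,0,-7,13.3,11.5,0,0,-4.2,0,-6.3,13.3,12,0,0,-4.2,0,-5.4,13.3,12.4,0,0,-4.2,0,-4.4,13.3,12.8,0,0,-4.2,0,-3.5,13.3,13,0,0,0,0,0,0,0,0,0,0,0,0,0,0,0]

```text
t: 25.42
ee_pos: [580.9, 299.7, 75.0]
orientation: [1.772, 2.139, -0.397]
ft_force: [0.6, 0.3, -0.3]
width: 0.5
grasp_force: 0.0
```

Run:
```python
from h import *
o=get_obs();M=T(o);print(o["ee_pos"],o["width"],o["qpos"].round(2))
tip=M[:3,3]-39.5*M[:3,2];e=tip+10*M[:3,0]
c,s=np.cos(FX[2]),np.sin(FX[2]);f=lambda p:np.round([c*(p[0]-FX[0])+s*(p[1]-FX[1]),-s*(p[0]-FX[0])+c*(p[1]-FX[1]),p[2]],1)
print("tip",f(tip),"low edge",f(e),"up axis",-M[:3,2]@np.array([[c,-s,0],[s,c,0],[0,0,1]]))
im=grab("wrist")
r=models.look_for("trigger_pad","wrist");print([(f(np.array(x["centre"])),x["p"]) for x in r[:2]])
# shift: target low edge at (90,90,61)
print("tool shift to low edge (90,89,63):",M[:3,:3].T@(fw([90,89,63])-e))
print("pure down in tool axes /mm:",M[:3,:3].T@[0,0,-1])
```

```text
[580.86169307 299.73398132  75.01615625] 0.477166092543394 [ 0.66  0.71  1.5  -0.42  1.17  0.68]
tip [ 90.1 128.9 110.8] low edge [ 90.  137.9 106.5] up axis [0.00095487 0.42504614 0.90517118]
[(array([96.5, 89.6, 50.8]), 0.65)]
tool shift to low edge (90,89,63): [-2.57916003e+01 -3.19635894e-02  6.01903720e+01]
pure down in tool axes /mm: [0.42504329 0.0018259  0.90517118]
```

>>> jog_arm:
  increments: [0,0,0,-6.5,0,15,0,0,0,0,-6.5,0,15,0,0,0,0,-6.5,0,15,0,0,0,0,-6.5,0,15,0,0,0,0,0,0,0,0,0,0,0,1.3,0,2.7,0,0,0,0,1.3,0,2.7,0,0,0,0,0,0,0,0]

```text
t: 26.52
ee_pos: [590.4, 251.9, 27.3]
orientation: [1.771, 2.136, -0.398]
ft_force: [-1.4, -3.8, 7.4]
width: 0.5
grasp_force: 3.8
```

>>> jog_arm:
  increments: [0,0,0,0.8,0,1.8,0,0,0,0,0.8,0,1.8,0,0,0,0,0,0,0,0]

```text
t: 26.9
ee_pos: [590.5, 252.5, 22.4]
orientation: [1.772, 2.137, -0.396]
ft_force: [-0.8, -0.2, 2.4]
width: 0.3
grasp_force: 1.4
```

>>> jog_arm:
  increments: [0,0,0,0.4,0,0.9,0,0,0,0,0,0,0,0,0,0,0,0,0,0,0,0,0,0,0,0,0,0,0,0,0,0,0,0,0,0,0,0,0,0,0,0,0,0,0,0,0,0,0,0,0,0,0,0,0,0,0,0,0,0,0,0,0]

```text
t: 28.02
ee_pos: [590.5, 252.1, 21.1]
orientation: [1.773, 2.137, -0.396]
ft_force: [-2.3, 2.5, 2.7]
width: 0.6
grasp_force: 1.5
```

Run:
```python
from h import *
for n in("top","scene","wrist"):
    im=grab(n)
    print(n,[(np.round(x["centre"]),round(x["p"],2)) for x in models.look_for("cross_bar",n)[:2]])
print("bar shut expected",fw([-55,0,84]),"cocked",fw([119,0,226]))
```

```text
top [(array([504., 178.,  80.]), 0.98)]
scene [(array([507., 176.,  83.]), 0.81)]
wrist [(array([744., 301.,   3.]), 0.62), (array([589., 279.,  40.]), 0.16)]
bar shut expected [458.93850622 162.88294066  84.        ] cocked [629.96941382 194.88963749 226.        ]
```

The arm has shut. I'll retreat, then check bar height and plate.

>>> jog_arm:
  increments: [0,0,0,-2,0,-4.5,0,0,0,0,-2,0,-4.5,0,0,0,0,3,0,-15,0,0,0,0,6.5,0,-15,0,0,0,0,6.5,0,-20,0,0,0,0,6.5,0,-30,0,0,0,0,6.5,0,-30,0,0,4.2,0,0,-12,-30,0,0,4.2,0,0,-14,-30,0,0,4.2,0,0,-14,0,0,0,4.2,0,0,-14,0,0,0,0,0,0,0,0,0]

```text
t: 29.82
ee_pos: [519.1, 337.0, 174.8]
orientation: [1.932, 2.328, -0.141]
ft_force: [0.2, -0.0, 1.1]
width: 0.4
grasp_force: 0.0
```

Run:
```python
from h import *
o=get_obs();print(o["ee_pos"],o["width"],o["ft_force"])
c,s=np.cos(FX[2]),np.sin(FX[2])
for n in("wrist","top"):
    im=grab(n);cv2.imwrite(f"pics/z{n}.png",im["pixels"])
    P=cloud(im,im["depth"]>0);d=P[:,:2]-FX[:2];L=np.c_[c*d[:,0]+s*d[:,1],-s*d[:,0]+c*d[:,1],P[:,2]]
    bx=lambda x0,x1,y0,y1,z0,z1:L[(L[:,0]>x0)&(L[:,0]<x1)&(L[:,1]>y0)&(L[:,1]<y1)&(L[:,2]>z0)&(L[:,2]<z1)]
    B=bx(-58,-52,-50,50,60,110);print(n,"bar",len(B),np.median(B,0).round(1) if len(B) else "")
    for y0,y1 in((14,26),(-26,-14)):
        Q=bx(-30,18,y0,y1,30,75)
        if len(Q)>20:print(" plate",y0,len(Q),np.median(Q,0).round(2))
    Q=bx(-40,0,12,45,45,70);print(" plate y edge",np.percentile(Q[:,1],99) if len(Q) else "")
    print({t:[np.round(x["centre"][:2]).tolist() for x in models.look_for(t,n)[:2]] for t in("tab","nut","pin","bracket","handle","wrench","cross_bar")})
```

```text
[519.11865121 336.99595879 174.80624036] 0.4180675878955627 [ 0.15357538 -0.0023312   1.07055334]
wrist bar 0 
 plate y edge 
{'tab': [[746.0, 291.0]], 'nut': [], 'pin': [], 'bracket': [[480.0, 438.0]], 'handle': [], 'wrench': [[745.0, 293.0]], 'cross_bar': []}
top bar 50 [-55.   -0.8  84.1]
 plate 14 48 [-6.28 19.72 56.67]
 plate -26 46 [ -6.56 -19.71  58.31]
 plate y edge 30.092567485563936
{'tab': [], 'nut': [[582.0, 180.0]], 'pin': [[732.0, -48.0]], 'bracket': [[580.0, 180.0]], 'handle': [[531.0, -495.0], [603.0, 264.0]], 'wrench': [[754.0, 272.0], [506.0, 178.0]], 'cross_bar': [[507.0, 178.0]]}
```

>>> jog_arm:
  increments: [0,4.1,0,-40,-10,-5,0,0,4.1,0,-40,0,-5,0,0,0,0,-40,0,-5,0,0,0,0,-40,0,-5,0,0,0,0,0,0,0,0,0,0,0,0,0,0,0]

```text
t: 31.38
ee_pos: [539.0, 180.0, 202.4]
orientation: [2.005, 2.415, -0.003]
ft_force: [-0.4, -0.0, -0.5]
width: 0.8
grasp_force: 0.0
```

Run:
```python
from h import *
o=get_obs();print(o["ee_pos"])
c,s=np.cos(FX[2]),np.sin(FX[2])
im=grab("wrist")
P=cloud(im,im["depth"]>0);d=P[:,:2]-FX[:2];L=np.c_[c*d[:,0]+s*d[:,1],-s*d[:,0]+c*d[:,1],P[:,2]]
bx=lambda x0,x1,y0,y1,z0,z1:L[(L[:,0]>x0)&(L[:,0]<x1)&(L[:,1]>y0)&(L[:,1]<y1)&(L[:,2]>z0)&(L[:,2]<z1)]
B=bx(-57,-53,-50,50,60,110);print("bar",len(B),np.median(B,0).round(1))
for y0,y1 in((14,26),(-26,-14)):
    Q=bx(-30,18,y0,y1,45,68);print(" plate",y0,len(Q),np.median(Q,0).round(2))
for x0,x1 in((-32,-15),(5,20)):
    Q=np.vstack([bx(x0,x1,14,28,45,68),bx(x0,x1,-28,-14,45,68)]);print(" plate x",x0,len(Q),np.median(Q[:,2]).round(2))
# edges at slab top
Q=bx(-45,70,-40,40,53,60);print("x 1/99",np.percentile(Q[:,0],[1,99]),"y",np.percentile(Q[:,1],[.5,99.5]))
```

```text
[538.95477831 180.02050337 202.42356541]
bar 334 [-54.9   3.3  82.9]
 plate 14 461 [-5.74 20.   55.76]
 plate -26 337 [ -6.61 -21.23  55.96]
 plate x -32 333 55.91
 plate x 5 275 55.79
x 1/99 [-33.54009428  53.56480118] y [-29.71819292  29.10237037]
```

The plate is level and seated at z 55.9, with the bar at the θ≈0 height and the hand clear. I'm handing the job in.

```bash
python3 -c "
from workcell import job
print(job.close_job())"
```

```text
the job is handed in; nothing more can be done
None
```

The hold-down arm was cocked, the middle-sized plate set on the three balls, and the trigger pressed; the arm shut, the plate measured level and seated within about 1 mm of the nest, and the job was handed in at about 31 s (limit 66 s), though I did not fully re-check the bystanders at the end and no verdict came back.

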